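Level the anti-vibration stand with a spirit level

ROBOT

A 6-joint arm with a two-finger parallel gripper is mounted at the origin on a cart in front of the work surface, level with it; the furniture and walls round the work are solid. World frame = base frame: x ahead of the robot, y to its left, z up, the work surface at z = 0. Lengths are in m, angles in rad, forces in N, time in s.
With the tool pointing down it reaches from about 0.3 to 0.875 m from the base axis. Payload 6.4 kg.
Tool frame: the origin (TCP) lies on the centre line of the jaws, within the pads' length; the fingertips stand 25 mm ahead of it and the grasp point (between the pads) lies 6 mm ahead of it; z points along the fingers, y is the line along which they close (so a half turn about z gives the same grasp; the last joint's range is limited). The gripper opens to 85 mm and grips with 20 to 120 N. Pads are 22 mm wide; open, the fingers measure 114 mm over their backs; the gripper's body (76 mm by 85 mm) begins 54 mm behind the grasp point. The pads swing forward as they close: fully open they stand 13 mm farther back than shut.
Start: joints at [-1.528, 0.181, 1.607, -0, 1.354, -0.206], TCP at [0.142, -0.557, 0.256] pointing down, gripper open.
Joint ranges: [-2.99, 2.99], [-0.89, 2.07], [0.3, 2.58], [-1.14, 4.28], [0, 2.63], [-3.12, 3.12]. Speed limits (rad/s): [2.57, 2.57, 3.01, 3.14, 3.14, 3.14].

INTERFACE

Orientations are given as a unit quaternion [w, x, y, z].
In Python, from bench import get_obs, camera, hand_in, spot_in gives the robot as it stands.
- The arm moves only by the shell command python3 -m jog 'ROWS'. ROWS is JSON, one flat list of numbers, 7 for each row, row after row: the shift along the tool's x, y, z in m, then the turn, a rotation vector about the tool's x, y, z in rad, then the closure, from 0 (fully open) to 1 (shut). A call has 1 to 20 rows; each row is the pose to reach, as a shift and turn from the pose commanded when the call began, along the tool's axes at that moment; what a row does not reach only later rows make up. A row lasts 1/8 s, in which the tool goes at most 62.5 mm and 10.7 degrees, less where a joint would pass 70% of its speed; a pose out of reach is approached as far as the arm can. A call with a gripper value outside its range is refused whole. The fingers move at their own pace and stop on an object; the grip force is fixed at half the most. Time passes only in rows, so rows that repeat a pose let the fingers close. It gives the time, the measured TCP pose, the force, the opening and the grip force at its end, in the units of the state.
- get_obs(): the state, without advancing time (a new reading comes with each control period).
- camera(name): name is "side" or "top"; returns a dict with "frame" (420x560x3 uint8, red, green, blue), "mtx" (3x3 intrinsics, pixels), "extrinsics" (4x4, takes a point from camera to world coordinates). Camera axes: x right, y up, looking along -z (the intrinsics and any distortion apply to the point x, -y, -z); pixel columns grow to the right and rows downward; lengths in m; the calibration is good to about 2 mm. A picture is of the moment at which its call begins. There is no depth.
- hand_in(): hands the job in; it is judged then, once.
Trained networks look in a picture, given as the dict that the camera call returned (one of the last four; its "shot" number tells which), for a name from the list of things; names that differ only in an ending like _2 or _b are one class to them, and where a whole thing is asked for, a point or a joint stands for the part that bears it (a point fixed in the world has none). Each returns a list of dicts, best first, with "confidence" (0 to 1); they miss things now and then, are a little off and sometimes report something else, mostly with a low value. They report only what shows in the picture. A call takes as long as a camera call. They do not tell look-alikes from the thing itself.
- spot_in(picture, name): "xyz" ([x, y, z] in m, in world coordinates, good to about 4 mm: the middle of the surface that is visible of it).
The state is a dict: "time_s": time; "q": joint angles; "dq": joint speeds; "joint_efforts": joint torques, N m; "eef_pos": TCP position; "eef_rot": TCP orientation; "wrist_force": force on the tool from outside, world axes, zero at the start; "torque": the same for the moment, N m; "opening": opening from 0.0 (shut) to 1.0 (fully open); "grasp_force": force on a finger pad.
Only numpy, scipy, OpenCV 4.12 (cv2) and the standard library are available. Lean on these libraries where they do the work, as an engineer would, in place of code of your own. Each camera call takes 0.05 s, during which the arm holds its last target. There are 200 camera calls.

TASK

Level the anti-vibration stand: take the spirit level with a gentle grip, lay it lengthwise on the middle of the stand's plate and let go, then turn the knob of the levelling foot until the bubble settles midway between the two lines. Finally press the level down lightly with the fingers so that the cushioned plate sinks about halfway, and finish while still holding that press, with the bubble still between the lines; the other things on the worktop stay where they are.

Things in the scene. Friction and masses are not known exactly. Their poses are not given: they have to be found in the camera images.
- stand: anti-vibration stand, fixed: dark steel base 130 (x) x 305 (y) mm from y = -175 to +130 mm, hinged frame, cushioned steel plate on top, levelling foot with knob at the -y end. Origin on the worktop. Frame and plate hinge about a line along x at y = +115, z = 38 mm; the knob's axis is vertical at x = 0, y = -135 mm. At the start the plate's foot end is low.
- plate_top (a point): centre of the plate's top face, 110 (x) x 190 (y) mm, 60 to 66 mm above the worktop; z out of the plate, y along it from foot to hinge. Tilts about the stand's x axis, at most 0.07 rad. On soft cushions: beyond 1 N it sinks 1 mm per further newton, stop at 12 mm, and springs back; the level's weight sinks it 1 to 2 mm. Sinking does not change its tilt.
- knob (a joint): turn of the levelling foot's knob in rad, growing clockwise seen from above, 0 to 2.6. Clockwise raises the plate's foot end, 0.035 rad of tilt per rad. The value at which the plate is level differs from run to run (1.25 to 1.75): read the bubble. It starts 0.4 to 1.6 rad short of it, resists turning with 0.15 N m and stays where it is left.
- knob_grip (a point): point on the knob's axis at the height to grip, 92 mm above the worktop, turning with the knob: a black disc of 44 mm diameter with an upright grip bar 42 mm long, 14 mm thick, 32 mm high (7 mm above to 25 mm below this point). The bar lies along this point's x axis, which is the stand's x axis at knob value 0.
- spirit_level: loose spirit level: aluminium bar 26 (x) x 130 (y) x 34 (z) mm, 0.18 to 0.27 kg, on the worktop, a vial in a 70 mm window in the middle of its flat top; press anywhere on top. Origin: centre of its underside; y along it, z up; it may lie on the plate either way round. Delicate: a grip over 25 N per finger is rough; a 10 N grip carries it, and a final press of 5 to 8 N is right.
- bubble (a joint): place in rad of the white bubble along the vial's arc (120 mm radius, so 0.00833 rad is 1 mm), + towards the level's +y, -0.19 to 0.19, 0 in the middle. The bubble is 16 mm long and the two black lines are 22 mm apart: within 0.025 rad (3 mm) it is between the lines. It goes to the higher end, 3.5 rad per rad of slope, and settles in about half a second.
- specimen_cup: bystander: clear cup with a white lid, 65 mm wide, 70 mm high; origin under its centre
- coverglass_box: bystander: small white box 34 x 52 x 22 mm; origin under its centre
- petri_dish: bystander: petri dish, 60 mm wide, 15 mm high; origin under its centre
- lab_timer: bystander: white timer with a black dial, 62 x 62 x 44 mm; origin under its centre
Things that resemble listed ones, but are neither listed nor needed, are in the scene too. There is more than one size of the spirit_level; the one meant has the size given above.

How it is judged:
By the outcome, as a careful person would: the job done as asked, in the order asked, and still so for the second after the job is handed in, while the arm keeps its last pose, push and grip.
It also fails if it takes over 69 s, if anything falls off the work surface, if the arm or the gripper's body presses on something with over 40 N, if the wrist force passes 120 N, or if a joint passes its speed limit or range.

## Working session

There is one attempt and no reset: what is moved stays moved. The work goes in short steps, Python scripts to look and compute and a shell command to move; the robot and the scene stay as the last step left them, time stands still between calls to the robot, and variables do not carry over. Pictures are saved under pics/ and viewed, at most 10 in all, crops included, and the job is handed in when it is done.

```bash
mkdir -p pics; ls; cat > h.py <<'E'
import numpy as np,cv2
from bench import get_obs,camera,spot_in
def proj(c,p):
    E=np.linalg.inv(c["extrinsics"]);q=E[:3,:3]@np.array(p)+E[:3,3]
    v=c["mtx"]@np.array([q[0],-q[1],-q[2]]);return v[:2]/v[2]
def unproj(c,u,v,z):
    d=np.linalg.inv(c["mtx"])@np.array([u,v,1.]);d=np.array([d[0],-d[1],-d[2]])
    E=c["extrinsics"];d=E[:3,:3]@d;o=E[:3,3];return o+d*(z-o[2])/d[2]
def save(f,n,s=None):
    f=f[...,::-1]
    if s: f=cv2.resize(f,None,fx=s,fy=s,interpolation=cv2.INTER_CUBIC)
    cv2.imwrite("pics/"+n,f)
E
python3 - <<'E'
from h import *
o=get_obs();print(o)
for n in("top","side"):
    c=camera(n);save(c["frame"],n+"0.png",1.4);print(n,c["extrinsics"].round(3).tolist(),c["mtx"].round(1).tolist(),[k for k in c])
    for t in("stand","plate_top","knob_grip","spirit_level","specimen_cup","coverglass_box","petri_dish","lab_timer"):
        print(t,[(np.round(r["xyz"],3).tolist(),round(r["confidence"],2),proj(c,r["xyz"]).round().tolist()) for r in spot_in(c,t)][:4])
E
```

```text
pics
{'time_s': 0.0, 'q': array([-1.52832202e+00,  1.81527532e-01,  1.60800418e+00, -3.24654731e-06,
        1.35377930e+00, -2.06306998e-01]), 'dq': array([ 0.0003364 ,  0.00179888,  0.00098011,  0.00064555, -0.00064017,
        0.00018562]), 'joint_efforts': array([-5.09381891e-05, -4.44877553e+01, -3.51339626e+01, -3.99041346e-04,
        8.85523448e-03,  3.17187897e-06]), 'eef_pos': array([ 0.1415686 , -0.55678286,  0.25539355]), 'eef_rot': array([-8.56432379e-04,  9.92273044e-01,  1.24070417e-01,  6.87229271e-05]), 'wrist_force': array([ 0.53824507,  0.21083851, -0.14350662]), 'torque': array([-0.01825358, -0.00389673, -0.00629503]), 'grasp_force': 0.0, 'opening': 0.9978279106215844}
top [[-0.008, 0.988, -0.154, 0.363], [-1.0, -0.008, 0.003, -0.023], [0.002, 0.154, 0.988, 1.062], [0.0, 0.0, 0.0, 1.0]] [[503.7, 0.0, 272.4], [0.0, 503.7, 211.8], [0.0, 0.0, 1.0]] ['frame', 'mtx', 'extrinsics', 'shot']
stand [([0.518, 0.092, 0.067], 0.94, [213.0, 212.0])]
plate_top [([0.524, 0.126, 0.062], 0.74, [197.0, 210.0])]
knob_grip [([0.512, -0.02, 0.073], 0.78, [269.0, 215.0])]
spirit_level 
[... 569 characters left out ...]
0.506, 0.142, 0.058], 0.61, [248.0, 228.0])]
plate_top [([0.522, 0.137, 0.062], 0.58, [244.0, 223.0])]
knob_grip [([0.512, -0.004, 0.08], 0.49, [279.0, 189.0])]
spirit_level [([0.361, -0.034, 0.018], 0.61, [338.0, 221.0]), ([0.454, -0.237, 0.026], 0.6, [339.0, 172.0])]
specimen_cup [([0.645, -0.176, 0.049], 0.86, [272.0, 158.0]), ([0.348, 0.238, 0.028], 0.54, [286.0, 291.0])]
coverglass_box [([0.617, -0.103, 0.021], 0.45, [267.0, 179.0]), ([0.52, 0.134, 0.062], 0.21, [245.0, 222.0])]
petri_dish [([0.355, -0.192, 0.016], 0.67, [365.0, 191.0]), ([0.508, -0.007, 0.08], 0.45, [281.0, 188.0])]
lab_timer [([0.347, 0.237, 0.027], 0.62, [287.0, 291.0]), ([0.504, 0.142, 0.056], 0.36, [249.0, 229.0])]
```

View pics/top0.png

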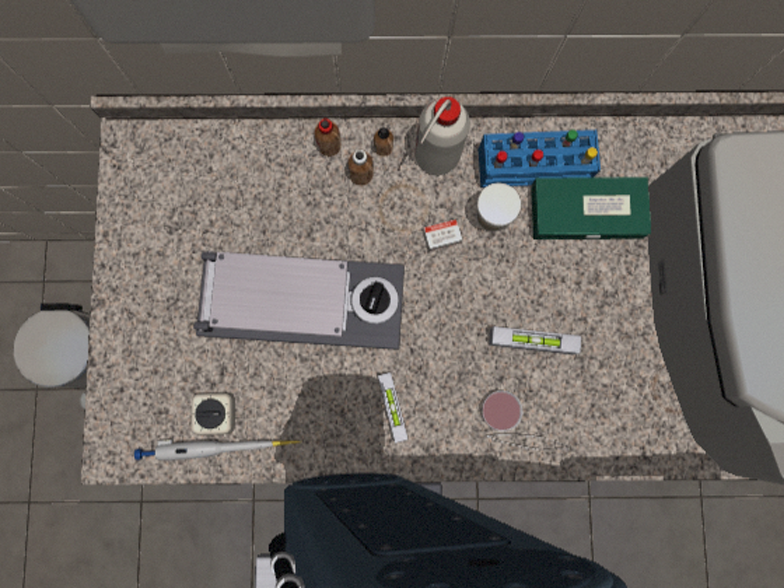

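View pics/side0.png

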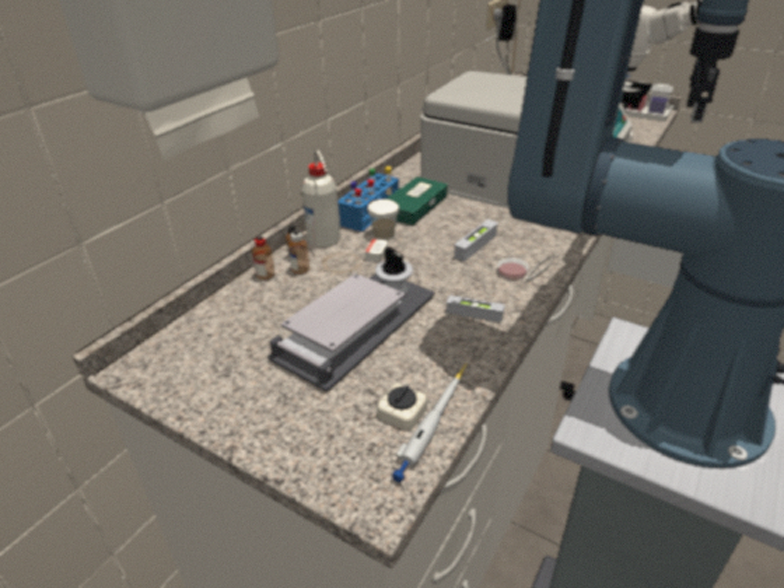

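The top view shows the 130 mm level at about (536,340): its 88 px length against 69 px rules out the smaller one at (393,407). The stand's plate is at (277,293). The knob is at (375,298), with its bar turned about 0.4 rad clockwise. The side view agrees.

```bash
python3 - <<'E'
from h import *
c=camera("top");f=c["frame"]
save(f[170:260,135:425],"crop1.png",2.7)
import math
hsv=cv2.cvtColor(f,cv2.COLOR_RGB2HSV)
def rect(mask,z,name,roi):
    m=np.zeros(mask.shape,np.uint8);y0,y1,x0,x1=roi;m[y0:y1,x0:x1]=mask[y0:y1,x0:x1]*255
    m=cv2.morphologyEx(m,cv2.MORPH_CLOSE,np.ones((5,5)));m=cv2.morphologyEx(m,cv2.MORPH_OPEN,np.ones((3,3)))
    cs=cv2.findContours(m,0,2)[0];k=max(cs,key=cv2.contourArea)
    P=np.array([unproj(c,u,v,z)[:2] for u,v in k[:,0]],np.float32)
    r=cv2.minAreaRect(P);b=cv2.boxPoints(r)
    e=[b[1]-b[0],b[2]-b[1]];l=max(e,key=np.linalg.norm)
    print(name,np.round(r[0],4),np.round(r[1],4),"long axis ang",round(math.degrees(math.atan2(l[1],l[0])),2))
g=f.astype(int)
lv=((g.min(2)>175)|((hsv[...,1]>120)&(hsv[...,0]>25)&(hsv[...,0]<50)&(hsv[...,2]>120)))
rect(lv,.034,"level",(228,256,345,420))
print(f[243,360],f[243,375],f[225,340],f[200,200],f[240,200],f[205,280])
rect((g[...,0]>150)&(g[...,0]-g[...,1]>4),.063,"plate",(178,240,148,250))
rect(g.max(2)<95,.02,"base",(175,252,138,292))
E
```

```text
level [ 0.4584 -0.2514] [0.1255 0.0221] long axis ang 83.17
[197 197 203] [137 169  37] [118 110 102] [174 166 171] [86 85 91] [185 184 190]
plate [0.5276 0.1255] [0.2002 0.1242] long axis ang 89.57
base [0.5239 0.0972] [0.3089 0.1376] long axis ang 86.88
```

View pics/crop1.png

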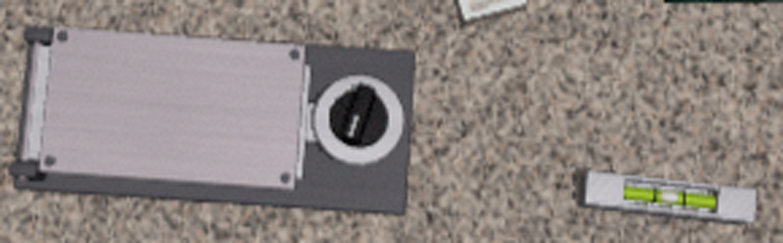

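```bash
python3 - <<'E'
from h import *
import math
c=camera("top")
P=lambda u,v,z:unproj(c,135+u/2.7,170+v/2.7,z)[:2]
a,b,d,e=P(62,35,.066),P(294,54,.060),P(49,160,.066),P(285,178,.060)
print("screws",a,b,d,e,"centre",(a+b+d+e)/4)
for p,q in((b,a),(e,d)): v=p*0+q-p;print(math.degrees(math.atan2(v[1],v[0])),np.linalg.norm(v))
k=P(358,119,.075);print("disc",k)
print("bar top",P(367,87,.099),P(351,141,.099))
print("base r",P(415,52,.012),P(405,213,.012),P(14,187,.012))
print("level ends",P(585,188,.034),P(755,205,.034))
print("level L corners",P(586,171,.034),P(585,205,.034),P(756,188,.034),P(754,222,.034))
o=get_obs();from scipy.spatial.transform import Rotation as R
print(R.from_quat(np.roll(o["eef_rot"],-1)).as_matrix().round(3))
E
```

```text
screws [0.5793299  0.20467445] [0.56474839 0.03152736] [0.48528527 0.21170596] [0.47125601 0.03811743] centre [0.52515489 0.1215063 ]
85.18622071531166 0.1737599914453988
85.37945382912554 0.17415452405848164
disc [ 0.51274281 -0.01630377]
bar top [ 0.5323262  -0.02307953] [ 0.49324419 -0.01135267]
base r [ 0.57529044 -0.06111426] [ 0.44854349 -0.05174295] [0.47105708 0.25090553]
level ends [ 0.46467322 -0.1879754 ] [ 0.45075063 -0.31640566]
level L corners [ 0.47763675 -0.18915431] [ 0.4517539  -0.18755877] [ 0.46366543 -0.31783138] [ 0.43788567 -0.31498544]
[[ 0.969  0.246 -0.   ]
 [ 0.246 -0.969  0.   ]
 [-0.    -0.    -1.   ]]
```

```bash
cat >> h.py <<'E'
from scipy.spatial.transform import Rotation as R
def to(*targets):
    """targets: (x,y,z,angle deg of tool y in the world), tool down -> shift+turn in present tool frame"""
    o=get_obs();A=R.from_quat(np.roll(o["eef_rot"],-1))
    print("t",round(o["time_s"],2),"pos",o["eef_pos"].round(4),"q",o["q"].round(2),"F",o["wrist_force"].round(2),"open",round(o["opening"],3),"grip",round(o["grasp_force"],1))
    for x,y,z,a in targets:
        a=np.radians(a);Y=np.array([np.cos(a),np.sin(a),0]);Z=np.array([0,0,-1.])
        B=R.from_matrix(np.c_[np.cross(Y,Z),Y,Z])
        print(A.inv().apply(np.array([x,y,z])-o["eef_pos"]).round(4).tolist(),(A.inv()*B).as_rotvec().round(4).tolist())
E
python3 -c "
from h import *
to((.25,-.28,.3,-50),(.4577,-.2526,.15,-6.2))"
```

```text
t 1.0 pos [ 0.1416 -0.5573  0.2563] q [-1.53  0.18  1.61 -0.    1.35 -0.21] F [ 0.58 -0.45 -0.8 ] open 1.0 grip 0.0
[0.1733, -0.2421, -0.0437] [-0.0, 0.0, -0.4493]
[0.3814, -0.2175, 0.1063] [-0.0, -0.0, -1.2138]
```

```bash
python3 -m jog '[0.173,-0.242,-0.044,0,0,-0.449,0, 0.173,-0.242,-0.044,0,0,-0.449,0, 0.173,-0.242,-0.044,0,0,-0.449,0, 0.173,-0.242,-0.044,0,0,-0.449,0, 0.173,-0.242,-0.044,0,0,-0.449,0, 0.173,-0.242,-0.044,0,0,-0.449,0, 0.381,-0.2175,0.106,0,0,-1.214,0, 0.381,-0.2175,0.106,0,0,-1.214,0, 0.381,-0.2175,0.106,0,0,-1.214,0, 0.381,-0.2175,0.106,0,0,-1.214,0, 0.381,-0.2175,0.106,0,0,-1.214,0, 0.381,-0.2175,0.106,0,0,-1.214,0, 0.381,-0.2175,0.106,0,0,-1.214,0, 0.381,-0.2175,0.106,0,0,-1.214,0]'; python3 - <<'E'
from h import *
to((.4577,-.2526,.036,-6.2))
c=camera("side");f=c["frame"]
p=proj(c,(.4577,-.2526,.05)).astype(int);print(p)
save(f[max(p[1]-70,0):p[1]+60,p[0]-100:p[0]+100],"s1.png",4)
E
```

```text
time_s: 2.75
eef_pos: [0.4571, -0.2538, 0.152]
eef_rot: [0.002, 0.745, 0.667, 0.0]
wrist_force: [0.0, -0.3, 0.1]
opening: 1.0
grasp_force: 0.0
t 2.75 pos [ 0.4571 -0.2538  0.152 ] q [-0.73  0.19  1.83 -0.    1.12 -0.62] F [ 0.05 -0.27  0.08] open 1.0 grip 0.0
[0.0015, 0.0002, 0.116] [0.0024, 0.0019, -0.0017]
[340 161]
```

View pics/s1.png

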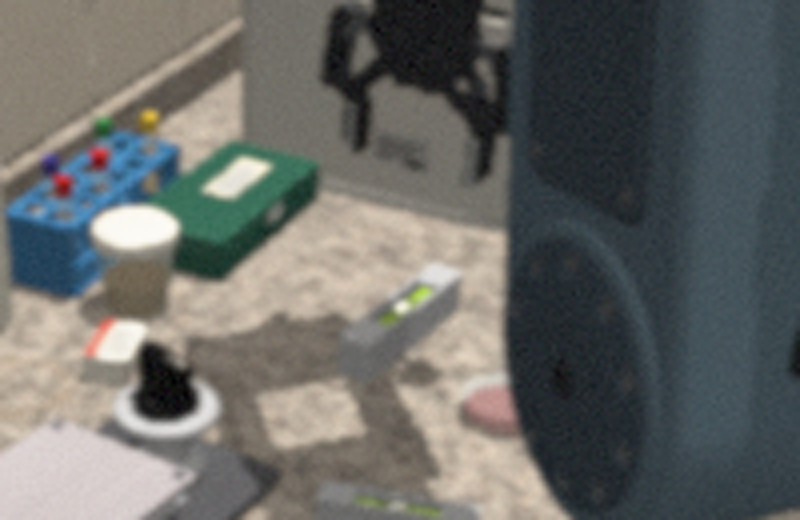

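The gripper hangs centred over the level (level at about (400,315) in the crop) and the path down is clear.

```bash
python3 -m jog '[0.0015,0,0.05,0.002,0.002,-0.002,0, 0.0015,0,0.09,0.002,0.002,-0.002,0, 0.0015,0,0.116,0.002,0.002,-0.002,0, 0.0015,0,0.116,0.002,0.002,-0.002,0.3, 0.0015,0,0.116,0.002,0.002,-0.002,0.55, 0.0015,0,0.116,0.002,0.002,-0.002,0.62, 0.0015,0,0.116,0.002,0.002,-0.002,0.65, 0.0015,0,0.116,0.002,0.002,-0.002,0.65, 0.0015,0,0.116,0.002,0.002,-0.002,0.65]'
```

```text
time_s: 3.92
eef_pos: [0.4576, -0.2512, 0.0345]
eef_rot: [-0.001, 0.744, 0.669, 0.0]
wrist_force: [-0.2, -0.8, 0.1]
opening: 0.354
grasp_force: 0.0
```

```bash
python3 -m jog '[0,0,0,0,0,0,0.67, 0,0,0,0,0,0,0.68,0,0,0,0,0,0,0.69,0,0,0,0,0,0,0.69]'; python3 -m jog '[0,0,0,0,0,0,0.695,0,0,0,0,0,0,0.695,0,0,0,0,0,0,0.7,0,0,0,0,0,0,0.7]'
```

```text
time_s: 4.42
eef_pos: [0.4577, -0.2513, 0.0344]
eef_rot: [-0.001, 0.744, 0.669, 0.0]
wrist_force: [1.8, 0.1, 0.4]
opening: 0.31
grasp_force: 0.9
time_s: 4.92
eef_pos: [0.4576, -0.2513, 0.0344]
eef_rot: [-0.001, 0.744, 0.669, 0.0]
wrist_force: [1.4, 1.0, 2.9]
opening: 0.301
grasp_force: 11.2
```

```bash
python3 -m jog '[0,0,0,0,0,0,0.704,0,0,0,0,0,0,0.704,0,0,-0.015,0,0,0,0.704,0,0,-0.05,0,0,0,0.704,0,0,-0.1,0,0,0,0.704,0,0,-0.145,0,0,0,0.704,0,0,-0.145,0,0,0,0.704]'; python3 -c "
from h import *
to((.525,.1215,.18,-4.7),(.525,.1215,.12,-4.7))"
```

```text
time_s: 5.8
eef_pos: [0.4593, -0.2531, 0.1837]
eef_rot: [0.002, 0.743, 0.669, 0.0]
wrist_force: [0.5, -0.3, -2.0]
opening: 0.299
grasp_force: 19.1
t 5.8 pos [ 0.4593 -0.2531  0.1837] q [-0.73  0.14  1.8   0.    1.19 -0.62] F [ 0.5  -0.32 -1.97] open 0.299 grip 19.1
[0.3794, 0.0258, 0.0028] [0.0038, 0.0028, -0.0237]
[0.3796, 0.0256, 0.0628] [0.0038, 0.0028, -0.0237]
```

```bash
python3 -m jog '[0.05,0.003,0,0.002,0.001,-0.005,0.702,0.1,0.007,0.002,0.003,0.002,-0.01,0.702,0.15,0.01,0.002,0.003,0.002,-0.015,0.702,0.2,0.014,0.002,0.003,0.002,-0.02,0.702,0.25,0.017,0.002,0.003,0.002,-0.02,0.702,0.3,0.021,0.002,0.003,0.002,-0.02,0.702,0.35,0.024,0.002,0.003,0.002,-0.024,0.702,0.38,0.026,0.002,0.003,0.002,-0.024,0.702,0.38,0.026,0.002,0.003,0.002,-0.024,0.702,0.38,0.026,0.002,0.003,0.002,-0.024,0.702,0.38,0.026,0.002,0.003,0.002,-0.024,0.702]'; python3 - <<'E'
from h import *
to((.525,.123,.115,-4.7))
for n in("top","side"):
    c=camera(n);f=c["frame"];p=proj(c,(.525,.1215,.1)).astype(int);print(p)
    for t in("plate_top","spirit_level"):print(t,[(np.round(r["xyz"],3).tolist(),round(r["confidence"],2)) for r in spot_in(c,t)][:3])
save(f[p[1]-75:p[1]+75,p[0]-100:p[0]+100],"s2.png",4)
E
```

```text
time_s: 7.18
eef_pos: [0.5234, 0.1226, 0.1775]
eef_rot: [-0.003, 0.736, 0.677, -0.001]
wrist_force: [0.6, -0.0, -1.8]
opening: 0.305
grasp_force: 19.1
t 7.17 pos [0.5234 0.1226 0.1775] q [0.01 0.19 1.77 0.   1.19 0.09] F [ 0.62 -0.01 -1.77] open 0.305 grip 19.1
[0.0003, 0.002, 0.0625] [-0.006, -0.0037, -0.0013]
[196 206]
plate_top []
spirit_level [([0.358, -0.036, 0.027], 0.85), ([0.518, 0.077, 0.177], 0.78)]
[245 205]
plate_top [([0.522, 0.133, 0.063], 0.79)]
spirit_level [([0.36, -0.033, 0.018], 0.61)]
```

View pics/s2.png

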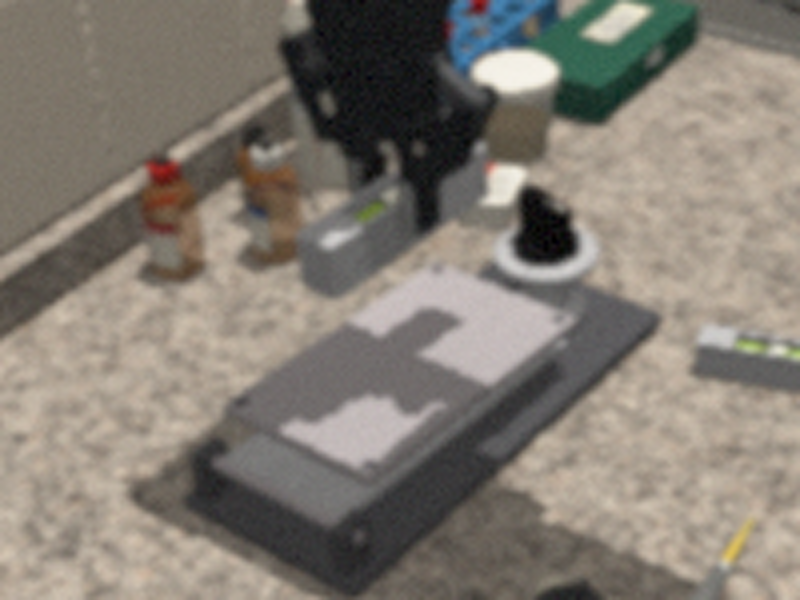

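```bash
python3 -m jog '[0,0.001,0.03,-0.003,-0.002,-0.001,0.702,0,0.002,0.05,-0.006,-0.004,-0.001,0.702,0,0.002,0.065,-0.006,-0.004,-0.001,0.702,0,0.002,0.071,-0.006,-0.004,-0.001,0.702,0,0.002,0.073,-0.006,-0.004,-0.001,0.702,0,0.002,0.073,-0.006,-0.004,-0.001,0.702,0,0.002,0.073,-0.006,-0.004,-0.001,0.702]'
```

```text
time_s: 8.35
eef_pos: [0.526, 0.1238, 0.1057]
eef_rot: [0.001, 0.735, 0.678, 0.001]
wrist_force: [-0.4, -0.1, -1.3]
opening: 0.299
grasp_force: 19.0
```

```bash
for i in 1 2; do python3 -m jog '[0,0,0.002,0,0,0,0.702,0,0,0.003,0,0,0,0.702,0,0,0.003,0,0,0,0.702]' | egrep 'eef_pos|wrist'; done
```

```text
eef_pos: [0.5253, 0.1238, 0.1019]
wrist_force: [0.2, 0.1, -2.1]
eef_pos: [0.5254, 0.1237, 0.0989]
wrist_force: [0.3, 0.5, -1.9]
```

```bash
for i in 1 2 3; do python3 -m jog '[0,0,0.001,0,0,0,0.702,0,0,0.0015,0,0,0,0.702,0,0,0.0015,0,0,0,0.702]' | egrep 'eef_pos|wrist'; done
```

```text
eef_pos: [0.5256, 0.1237, 0.0976]
wrist_force: [-0.4, -0.6, -0.5]
eef_pos: [0.5256, 0.1237, 0.0961]
wrist_force: [0.4, -0.2, 1.0]
eef_pos: [0.5258, 0.1237, 0.0947]
wrist_force: [0.4, -1.6, 2.3]
```

```bash
python3 -m jog '[0,0,0,0,0,0,0.69,0,0,0,0,0,0,0.68,0,0,0,0,0,0,0.66,0,0,0,0,0,0,0.62,0,0,0,0,0,0,0.56,0,0,0,0,0,0,0.5,0,0,-0.02,0,0,0,0.5,0,0,-0.05,0,0,0,0.5,0,0,-0.1,0,0,0,0.5,0,0,-0.13,0,0,0,0.5,0,0,-0.13,0,0,0,0.5]'; python3 - <<'E'
from h import *
to((.5127,-.0163,.17,73.3))
E
```

```text
time_s: 11.6
eef_pos: [0.5271, 0.1238, 0.2276]
eef_rot: [0.002, 0.735, 0.678, 0.003]
wrist_force: [-1.0, -0.9, -0.9]
opening: 0.5
grasp_force: 0.0
t 11.6 pos [0.5271 0.1238 0.2276] q [0.01 0.13 1.73 0.   1.28 0.09] F [-0.97 -0.91 -0.92] open 0.5 grip 0.0
[-0.1409, -0.0034, 0.0575] [0.0064, 0.0043, -1.3602]
```

```bash
python3 -m jog '[-0.035,-0.001,0,0.006,0.004,-0.18,0.5,-0.07,-0.002,0,0.006,0.004,-0.36,0.5,-0.1,-0.0034,0.01,0.006,0.004,-0.54,0.5,-0.141,-0.0034,0.02,0.006,0.004,-0.72,0.5,-0.141,-0.0034,0.03,0.006,0.004,-0.9,0.5,-0.141,-0.0034,0.04,0.006,0.004,-1.08,0.5,-0.141,-0.0034,0.0575,0.006,0.004,-1.26,0.5,-0.141,-0.0034,0.0575,0.006,0.004,-1.36,0.5,-0.141,-0.0034,0.0575,0.006,0.004,-1.36,0.5,-0.141,-0.0034,0.0575,0.006,0.004,-1.36,0.5]'; python3 - <<'E'
from h import *
to((.5127,-.0163,.098,73.3))
a=camera("top");p=proj(a,(.52,.06,.1)).astype(int);A=a["frame"][p[1]-75:p[1]+75,p[0]-100:p[0]+100]
c=camera("side");p=proj(c,(.52,.08,.1)).astype(int);B=c["frame"][p[1]-75:p[1]+75,p[0]-100:p[0]+100];print(p)
save(np.vstack([A,B]),"k1.png",2)
save(np.hstack([A,B]),"k1.png",2)
E
```

```text
time_s: 12.85
eef_pos: [0.5103, -0.0164, 0.1665]
eef_rot: [-0.003, 0.146, 0.989, -0.0]
wrist_force: [-0.2, -0.1, -0.5]
opening: 0.495
grasp_force: 0.0
t 12.85 pos [ 0.5103 -0.0164  0.1665] q [-0.26  0.14  1.84 -0.    1.16 -1.54] F [-0.15 -0.09 -0.46] open 0.495 grip 0.0
[-0.0027, 0.0009, 0.0684] [-0.0017, -0.0061, -0.0023]
[257 197]
```

View pics/k1.png

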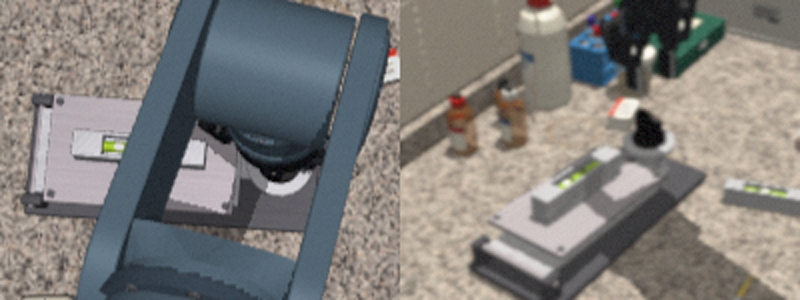

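The top half shows the level straight and centred on the plate ((75–205, 130–165) in the crop), and the side half agrees. The gripper is above the knob, so I descend and grip the bar.

```bash
python3 -m jog '[-0.0027,0.001,0.03,-0.002,-0.006,-0.002,0.5,-0.0027,0.001,0.055,-0.002,-0.006,-0.002,0.5,-0.0027,0.001,0.0684,-0.002,-0.006,-0.002,0.5,-0.0027,0.001,0.0684,-0.002,-0.006,-0.002,0.6,-0.0027,0.001,0.0684,-0.002,-0.006,-0.002,0.75,-0.0027,0.001,0.0684,-0.002,-0.006,-0.002,0.8,-0.0027,0.001,0.0684,-0.002,-0.006,-0.002,0.83,-0.0027,0.001,0.0684,-0.002,-0.006,-0.002,0.85,-0.0027,0.001,0.0684,-0.002,-0.006,-0.002,0.85,-0.0027,0.001,0.0684,-0.002,-0.006,-0.002,0.85]'; cat >> h.py <<'E'
def strips(n="both"):
    """rectified vial strips along stand y (left=+y hinge), 0.25 mm/px, +-45mm along, +-16 across"""
    out=[];yaw=np.radians(-4.7);X=np.array([np.cos(yaw),np.sin(yaw),0]);Y=np.array([-np.sin(yaw),np.cos(yaw),0])
    for n in("top","side"):
        c=camera(n);C=np.array([.525,.1225,.097])
        s=[C+Y*a+X*b for a,b in((.05,.02),(-.05,.02),(-.05,-.02),(.05,-.02))]
        H=cv2.getPerspectiveTransform(np.float32([proj(c,p) for p in s]),np.float32([[0,0],[400,0],[400,160],[0,160]]))
        out.append(cv2.warpPerspective(c["frame"],H,(400,160),flags=cv2.INTER_CUBIC))
    return out
E
python3 - <<'E'
from h import *
to()
save(np.vstack(strips()),"v1.png",1.5)
E
```

```text
time_s: 14.2
eef_pos: [0.5139, -0.0157, 0.0997]
eef_rot: [0.001, 0.144, 0.99, 0.001]
wrist_force: [0.5, 5.6, 5.6]
opening: 0.167
grasp_force: 30.1
t 14.2 pos [ 0.5139 -0.0157  0.0997] q [-0.26  0.25  1.88  0.    1.01 -1.54] F [0.47 5.59 5.61] open 0.167 grip 30.1
```

View pics/v1.png

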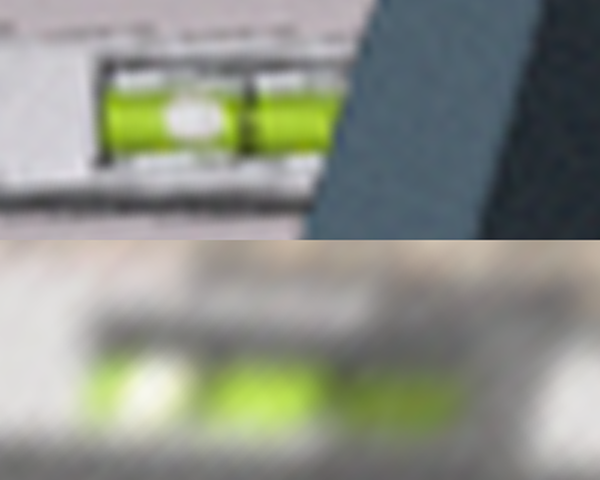

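The top strip shows the vial centre at x≈314, a line at 248 and the bubble at 193. The bubble is therefore about 20 mm towards the hinge, which needs about 1.37 rad clockwise.

```bash
python3 -m jog '[0,0,0,0,0,0.15,0.85,0,0,0,0,0,0.3,0.85,0,0,0,0,0,0.45,0.85,0,0,0,0,0,0.6,0.85]' | egrep 'wrist|grasp|rot'; python3 -m jog '[0,0,0,0,0,0.15,0.85,0,0,0,0,0,0.3,0.85,0,0,0,0,0,0.45,0.85,0,0,0,0,0,0.6,0.85,0,0,0,0,0,0.72,0.85,0,0,0,0,0,0.72,0.85,0,0,0,0,0,0.72,0.85,0,0,0,0,0,0.72,0.85,0,0,0,0,0,0.72,0.85]'; cat >> h.py <<'E'
def bubble(S):
    g=S.astype(int);r=slice(55,105)
    w=(g.min(2)>150);gr=(g[...,0]>90)&(g[...,1]-g[...,2]>70);dk=(g.max(2)<70)
    return [(n,[int(x) for x in np.flatnonzero(m[r].sum(0)>k)][::3]) for n,m,k in(("white",w,12),("green",gr,12),("dark",dk,20))]
E
python3 - <<'E'
from h import *
to()
s=strips();save(np.vstack(s),"v2.png",1.5);np.save("s.npy",s)
E
```

```text
eef_rot: [0.001, 0.432, 0.902, 0.001]
wrist_force: [1.5, 6.9, 4.7]
grasp_force: 29.9
time_s: 15.92
eef_pos: [0.5146, -0.0152, 0.0997]
eef_rot: [0.001, 0.721, 0.693, 0.002]
wrist_force: [3.3, 7.3, 2.7]
opening: 0.159
grasp_force: 29.9
t 15.93 pos [ 0.5146 -0.0152  0.0997] q [-0.26  0.25  1.88  0.    1.01 -0.22] F [3.28 7.25 2.7 ] open 0.159 grip 29.9
```

View pics/v2.png

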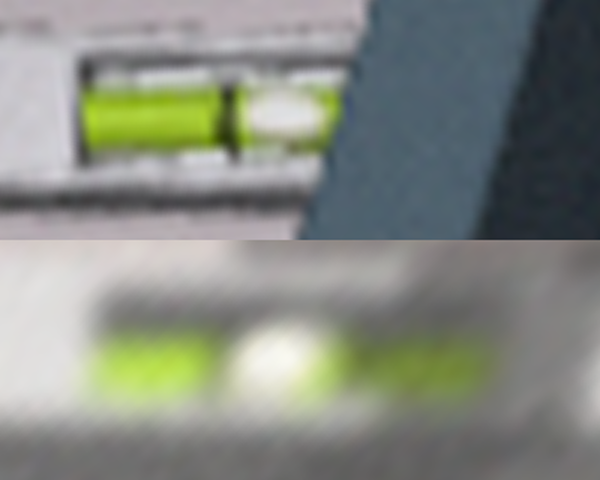

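Now the line is at 231 (centre about 295) and the bubble is at about 286, still about 1.5 mm towards the hinge. I add 0.08 rad, then release and retreat.

```bash
python3 -m jog '[0,0,0,0,0,0.05,0.85,0,0,0,0,0,0.085,0.85,0,0,0,0,0,0.085,0.85,0,0,0,0,0,0.085,0.85,0,0,0,0,0,0.085,0.75,0,0,0,0,0,0.085,0.6,0,0,0,0,0,0.085,0.5,0,0,-0.03,0,0,0.085,0.5,0,0,-0.08,0,0,0.085,0.5,0,0,-0.13,0,0,0.085,0.5,0,-0.05,-0.13,0,0,0.085,0.5,0,-0.1,-0.13,0,0,0.085,0.5,0,-0.15,-0.13,0,0,0.085,0.5,0,-0.2,-0.13,0,0,0.085,0.5,0,-0.2,-0.13,0,0,0.085,0.5,0,-0.2,-0.13,0,0,0.085,0.5]'; python3 - <<'E'
from h import *
to()
s=strips();save(np.vstack(s),"v3.png",1.5)
g=s[0].astype(int)[66:90];print("min over rgb profile",g.min(2).mean(0)[::6].round().astype(int).tolist());print("green",g[...,1].mean(0)[::6].round().astype(int).tolist())
E
```

```text
time_s: 18.02
eef_pos: [0.3137, -0.0089, 0.229]
eef_rot: [0.001, 0.75, 0.662, 0.001]
wrist_force: [-0.1, 0.2, -0.2]
opening: 0.502
grasp_force: 0.0
t 18.02 pos [ 0.3137 -0.0089  0.229 ] q [-0.41 -0.47  2.23  0.    1.38 -0.29] F [-0.13  0.15 -0.16] open 0.502 grip 0.0
min over rgb profile [183, 183, 185, 186, 185, 186, 187, 188, 134, 68, 42, 44, 42, 40, 41, 43, 41, 40, 40, 42, 43, 46, 47, 42, 31, 28, 42, 80, 146, 171, 186, 192, 195, 193, 190, 178, 138, 65, 42, 36, 31, 38, 44, 45, 43, 42, 42, 41, 42, 45, 45, 39, 38, 41, 42, 60, 135, 185, 184, 185, 186, 186, 185, 184, 187, 190, 190]
green [183, 183, 185, 186, 185, 186, 187, 188, 135, 122, 179, 180, 178, 177, 178, 178, 178, 178, 178, 178, 179, 180, 181, 172, 126, 87, 128, 186, 178, 187, 196, 198, 198, 200, 198, 188, 177, 177, 185, 130, 85, 171, 184, 180, 180, 178, 178, 177, 178, 181, 181, 178, 177, 179, 177, 152, 160, 185, 184, 186, 186, 186, 185, 184, 187, 190, 190]
```

View pics/v3.png

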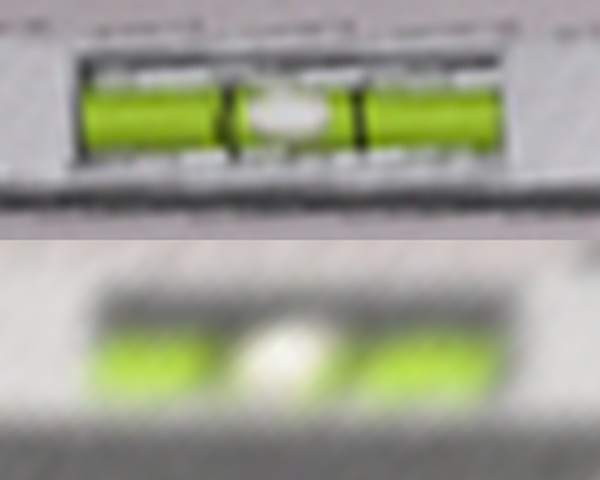

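The bubble lies between the lines: lines at 150 and 239 strip px, bubble at 192, under 1 mm from midway. Next comes the press, with closed fingers on the solid foot-side end of the level so the vial stays visible.

```bash
python3 -c "
from h import *
to((.521,.0757,.2,-4.7),(.521,.0757,.135,-4.7))"
```

```text
t 18.12 pos [ 0.3139 -0.0088  0.2287] q [-0.41 -0.47  2.23  0.    1.38 -0.29] F [ 0.94  0.13 -0.35] open 0.499 grip 0.0
[0.1095, 0.195, 0.0289] [0.0009, -0.0002, -0.0421]
[0.1095, 0.195, 0.0939] [0.0009, -0.0002, -0.0421]
```

```bash
python3 -m jog '[0.025,0.045,0,0,0,-0.02,1,0.05,0.09,0,0,0,-0.042,1,0.08,0.14,0.01,0,0,-0.042,1,0.1,0.18,0.02,0,0,-0.042,1,0.1095,0.195,0.029,0,0,-0.042,1,0.1095,0.195,0.05,0,0,-0.042,1,0.1095,0.195,0.075,0,0,-0.042,1,0.1095,0.195,0.09,0,0,-0.042,1,0.1095,0.195,0.094,0,0,-0.042,1,0.1095,0.195,0.094,0,0,-0.042,1,0.1095,0.195,0.094,0,0,-0.042,1,0.1095,0.195,0.094,0,0,-0.042,1]'; for i in 1 2; do python3 -m jog '[0,0,0.002,0,0,0,1,0,0,0.004,0,0,0,1,0,0,0.004,0,0,0,1,0,0,0.004,0,0,0,1]'| egrep 'eef_pos|wrist'; done
```

```text
time_s: 19.62
eef_pos: [0.5208, 0.076, 0.1355]
eef_rot: [0.001, 0.736, 0.678, 0.001]
wrist_force: [0.0, -0.2, 0.1]
opening: 0.002
grasp_force: 0.0
eef_pos: [0.5202, 0.076, 0.1305]
wrist_force: [-0.1, -0.8, 0.2]
eef_pos: [0.5202, 0.076, 0.1265]
wrist_force: [-0.3, -0.2, -0.0]
```

```bash
for i in 1 2 3; do python3 -m jog '[0,0,0.001,0,0,0,1,0,0,0.002,0,0,0,1,0,0,0.002,0,0,0,1,0,0,0.002,0,0,0,1]'| egrep 'eef_pos|wrist'; done
```

```text
eef_pos: [0.5203, 0.076, 0.1246]
wrist_force: [-0.4, 1.0, 0.3]
eef_pos: [0.5203, 0.076, 0.1227]
wrist_force: [-1.6, -0.3, 1.3]
eef_pos: [0.5204, 0.076, 0.1207]
wrist_force: [-1.2, -0.2, 3.8]
```

```bash
python3 -m jog '[0,0,0.001,0,0,0,1,0,0,0.002,0,0,0,1,0,0,0.002,0,0,0,1,0,0,0.002,0,0,0,1,0,0,0.002,0,0,0,1,0,0,0.002,0,0,0,1,0,0,0.002,0,0,0,1,0,0,0.002,0,0,0,1]'; python3 - <<'E'
from h import *
F=[]
for i in range(6): camera("side"); F.append(get_obs()["wrist_force"])
print(np.mean(F,0).round(2),np.std(F,0).round(2)); to()
s=strips();save(np.vstack(s),"v4.png",1.5)
for n,g in zip("ts",s): g=g.astype(int)[76:96];print(n,g.min(2).mean(0)[60:350:8].round().astype(int).tolist())
E
```

```text
time_s: 23.12
eef_pos: [0.5204, 0.076, 0.1187]
eef_rot: [0.0, 0.735, 0.678, 0.0]
wrist_force: [-1.2, 0.2, 5.0]
opening: 0.0
grasp_force: 2.5
[-0.71  0.01  4.96] [0.6  0.65 0.28]
t 23.43 pos [0.5204 0.076  0.1187] q [-0.08  0.24  1.84  0.    1.06  0.  ] F [-0.39  0.39  4.96] open 0.002 grip 2.5
t [47, 38, 38, 40, 39, 38, 40, 39, 44, 44, 46, 58, 44, 62, 51, 47, 38, 37, 32, 34, 37, 34, 38, 37, 33, 37, 38, 36, 40, 38, 35, 39, 37, 37, 40, 37, 34]
s [80, 74, 77, 82, 79, 75, 74, 69, 72, 82, 94, 111, 125, 133, 132, 130, 120, 103, 85, 73, 69, 70, 73, 75, 74, 72, 70, 70, 76, 78, 82, 89, 98, 110, 114, 109, 102]
```

View pics/v4.png

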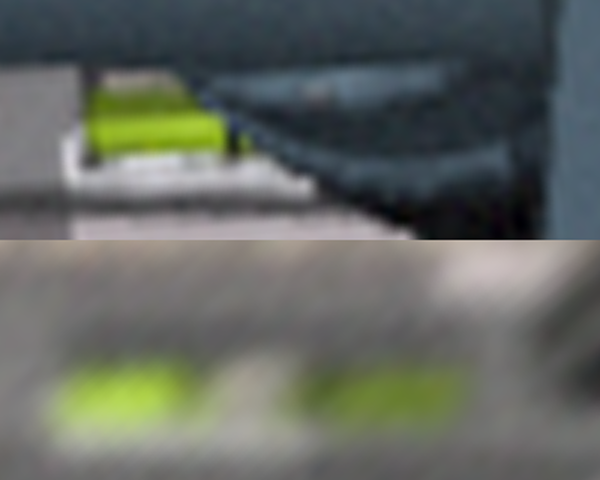

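In the side strip the vial spans 50–465 (centre 258) and the bubble is at about 250, so it is unchanged and between the lines under a 5.0 N press. I press 0.6 mm more to move inside the 5–8 N band.

```bash
python3 -m jog '[0,0,0.0006,0,0,0,1,0,0,0.0006,0,0,0,1,0,0,0.0006,0,0,0,1,0,0,0.0006,0,0,0,1,0,0,0.0006,0,0,0,1,0,0,0.0006,0,0,0,1]'; python3 - <<'E'
from h import *
F=[]
for i in range(8): camera("side"); F.append(get_obs()["wrist_force"][2])
print(np.mean(F).round(2),np.round(F,1))
g=strips()[1].astype(int)[76:96];print(g.min(2).mean(0)[60:350:8].round().astype(int).tolist())
E
```

```text
time_s: 24.28
eef_pos: [0.5204, 0.076, 0.1182]
eef_rot: [0.0, 0.735, 0.678, 0.0]
wrist_force: [-1.0, 1.1, 5.6]
opening: 0.001
grasp_force: 2.8
5.63 [5.3 5.5 5.8 5.2 6.1 6.  5.7 5.7]
[81, 79, 79, 77, 77, 76, 74, 74, 75, 84, 98, 114, 123, 127, 127, 123, 112, 97, 86, 77, 74, 75, 75, 74, 73, 77, 78, 78, 80, 84, 87, 92, 105, 113, 110, 103, 94]
```

```bash
python3 -c "
from bench import hand_in
print(hand_in())"
```

```text
the job is handed in; nothing more can be done
None
```

The job is handed in: the level is on the stand's plate with the bubble about 1 mm or less from midway between the lines. The closed fingers are still pressing it down at about 5.6 N, which I estimate sinks the plate 6–7 of its 12 mm.

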